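Put a water filter on bypass and lock it off for cleaning

ROBOT

A 6-joint arm with a two-finger parallel gripper is mounted at the origin on the work surface; the furniture and walls round the work are solid. World frame = base frame: x ahead of the robot, y to its left, z up, the work surface at z = 0. Lengths are in m, angles in rad, forces in N, time in s.
With the tool pointing down it reaches from about 0.4 to 0.825 m from the base axis. Payload 7 kg.
Tool frame: the origin (TCP) lies on the mounting face of the last link; the fingertips stand 178 mm ahead of it and the grasp point (between the pads) lies 159 mm ahead of it; z points along the fingers, y is the direction in which the jaws open and shut (so a half turn about z gives the same grasp; the last joint's range is limited). The gripper opens to 88 mm and grips with 3 to 60 N. Pads are 19 mm wide; open, the fingers measure 130 mm over their backs; the gripper's body (78 mm by 193 mm) begins 47 mm behind the grasp point.
Start: joints at [-0.875, 0.359, 0.012, 0, -1.224, -0.288], TCP at [0.268, -0.62, 0.405] pointing down, gripper open.
Joint ranges: [-3.07, 3.07], [-1.43, 2.12], [-1.02, 1.25], [-3.03, 1.67], [-3.05, -0], [-3.03, 3.03]. Speed limits (rad/s): [2.39, 2.39, 3.01, 3.14, 3.14, 3.14].

INTERFACE

Orientations are given as [roll, pitch, yaw] about the fixed x, y, z axes, in that order (R = Rz(yaw) Ry(pitch) Rx(roll)).
In Python, from station import * gives the robot as it stands.
- The arm moves only by the tool arm_command, never from a script. Its argument "targets" is a list of rows, each a list of 3 entries, a list of its own where there are three numbers: the turn, a rotation vector about the world's x, y, z in rad, then the shift along the world's x, y, z in mm, then the closure, from 0 (fully open) to 1 (shut). In form: [[[wx, wy, wz], [tx, ty, tz], fingers], ...]. A call has 1 to 8 rows; each row shifts and turns the commanded pose from where the row before left it; what a row does not reach is not made up. A row lasts 1/10 s, in which the tool goes at most 50 mm and 8.59 degrees, less where a joint would pass 70% of its speed; a pose out of reach is approached as far as the arm can. A call with a gripper value outside its range is refused whole. The fingers move at their own pace and stop on an object; "squeeze" is the grip in N (left out, the last holds). Time passes only in rows, so rows that do not move let the fingers close. It gives the time, the measured TCP pose, the force and the opening at its end, in the units of the state.
- get_state(): the state, without advancing time (a new reading comes with each control period).
- grab_frame(name): name is "side" or "top" or "wrist"; returns (picture, depth): 420x560x3 uint8, red, green, blue; 420x560 float32, m along the optical axis (not along the pixel's ray), 0 where there is no reading.
- camera_params(name): a dict with "mtx" (3x3 intrinsics, pixels), "eye" and "orientation" of the camera in the world. Camera axes: x right, y down, z forward; pixel columns grow to the right and rows downward; lengths in m; the calibration is good to about 2 mm. A picture is of the moment at which its call begins: read the wrist's pose just before it. camera_params takes no time and is no camera call; for the wrist camera it gives the pose at the moment of the call.
- job_done(): hands the job in, once; it reports no verdict.
The state is a dict: "t": time; "q": joint angles; "qd": joint speeds; "joint_efforts": joint torques, N m; "eef_pos": TCP position; "ee_rot": TCP orientation; "force": force on the tool from outside, world axes, zero at the start; "moment": the same for the moment, N m; "width": finger opening in m.
Only numpy, scipy, OpenCV 4.12 (cv2) and the standard library are available. Lean on these libraries where they do the work, as an engineer would, in place of code of your own. Each camera call takes 0.05 s, during which the arm holds its last target.

TASK

The screen filter on the watering station is due for cleaning. First push the blue lever round to its stop so that the bypass is fully open, and only then push the red lever round to its stop so that the filter's inlet is fully shut (the plants must never lose their water). Finally take the orange-headed lock pin out of its holder and put it fully home, down through the yellow lock bracket and the hole in the shut red lever, and leave the sprayer, the dropper bottle and the tin standing where they are.

Things in the scene. Friction and masses are not known exactly. Their poses are not given: they have to be found in the camera images.
- station: Watering station, fixed to the bench: light grey board, x -155 to +95, y -210 to +210 mm, 12 thick, with a loop of grey pipe (axis 55 mm above the bench). Origin on the bench; z up, y along the two pipe runs, x away from the robot. Near run, x -40: red inlet valve (y -90), then the filter. Far run, x +50: bypass with blue valve (y +70). All but levers, bracket, pin, filter, gauge is below 80 mm.
- filter (a point): Middle of the screen filter on the near pipe run: horizontal black and clear cylinder with an orange screen inside, 60 mm across, 140 mm long along y, top 85 mm above the bench. Just look, no need to touch it.
- gauge (a point): Centre of the small round pressure gauge (38 mm across, top 122 mm above the bench) on the station's left near corner; fixed.
- blue_lever (a joint): Angle of the bypass valve's blue lever, rad. 0 = shut: the lever points across the pipes, to the station's -x. Grows counter-clockwise seen from above to 1.571 = fully open, at its stop, lever along the pipe, pointing to -y. May start up to 0.35 open. Turns stiffly (0.5 N m, 4 to 5 N at the grip) and stays where it is left.
- blue_stem (a point): Point on the upright turning axis of the blue lever, 134 mm above the bench, level with its grip. Axes as the station's.
- blue_grip (a point): Middle of the blue lever's grip, 115 mm from its axis: level plastic sleeve 18 mm wide, 15 mm high, 86 to 152 mm from the axis, centre line 134 mm above the bench. Inward of it the steel lever steps down to a flat plate 100 to 105 mm above the bench. It can be pushed sideways by fingers reaching down beside the grip; under its whole sweep it is free down to 88 mm above the bench.
- red_lever (a joint): Angle of the inlet valve's red lever, rad. 0 = fully open: the lever lies along the pipe, pointing to the station's -y. Grows clockwise seen from above to 1.571 = fully shut, at its stop, lever across the pipes, pointing to -x. May start up to 0.35 round. Turns stiffly (0.5 N m, 4 to 5 N at the grip) and stays where it is left.
- red_stem (a point): Point on the upright turning axis of the red lever, 134 mm above the bench, level with its grip. Axes as the station's.
- red_grip (a point): Middle of the red lever's grip, 115 mm from its axis; shape, sizes and free space as the blue lever's. 45 mm from its axis the flat plate has a hole of 13 mm; only at the shut stop does this hole lie between, and in line with, the two holes of the lock bracket.
- lock_hole (a point): Centre of the mouth of the upper hole of the yellow lock bracket, 112 mm above the bench. The bracket is a fixed fork of two level leaves 32 x 34 x 5 mm, 9 mm apart, each with an upright hole of 13 mm, 45 mm from the red lever's axis towards -x; open on its -y side, where the red lever's plate swings in, with a web at +y. Free for 80 mm below. Axes as the station's.
- holder (a point): Centre of the top of the pin holder, a fixed black block 36 x 36 mm at the station's left front, its top 54 mm above the bench, with an upright hole of 13 mm in which the pin stands at first.
- pin_head (a point): Middle of the lock pin's head (grip here), 29 mm above the underside of its collar, 63 mm above its tip. Upright round pin, 40 to 85 g: orange ribbed head 22 mm across, 30 high; steel collar 18 across, 14 high; steel shank 9 across, 34 long, tapered end. At first in the holder, collar on its top; lift 34 mm to clear. Fully home in the lock, the collar rests on the bracket's upper face.
- pin_tip (a point): Lower end of the lock pin's shank, on its axis; z is the pin's axis, from tip to head.
- sprayer_mid (a point): Bystander: trigger spray bottle with teal head, 59 x 122 mm, 249 mm tall, standing loose to the left of the far half of the station. The point is 120 mm above its foot; z is its upright axis.
- dropper_mid (a point): Bystander: small brown dropper bottle, 33 mm across, 102 mm tall, standing loose just left of the station. The point is 50 mm above its foot; z is its upright axis.
- tin_mid (a point): Bystander: small tin with a red and white wrapper, 75 mm across, 58 mm tall, standing loose in front of the station's right end. The point is 29 mm above its foot; z is its upright axis.

How it is judged:
By the outcome, as a careful person would: the job done as asked, in the order asked, and still so for the second after the job is handed in, with the robot touching nothing.
It also fails if it takes over 67 s, if anything falls off the work surface, if the arm or the gripper's body presses on something with over 40 N, if the wrist force passes 120 N, or if a joint passes its speed limit or range.

## Working session

There is one attempt and no reset: what is moved stays moved. The work goes in short steps, Python scripts to look and compute and a tool call to move; the robot and the scene stay as the last step left them, time stands still between calls to the robot, and variables do not carry over. Pictures are saved under pics/ and viewed, and the job is handed in when it is done.

Besides the shell and the picture viewer there is one more tool, called after "Request:" in YAML: its name, and indented under it one key for each argument. arm_command: Moves the arm, as the interface text tells. Its arguments: {"type":"object","properties":{"targets":{"type":"array"},"squeeze":{"type":"number"}},"required":["targets"]}

```bash
ls; mkdir -p pics; python3 - <<'E'
from station import *
import cv2,numpy as np
s=get_state();print(s)
for n in("side","top"):
    p,d=grab_frame(n);cv2.imwrite(f"pics/{n}0.png",p[:,:,::-1]);np.save(f"pics/{n}0.npy",d)
    print(n,camera_params(n))
E
```

```text
pics
{'t': 0.0, 'q': array([-8.74930717e-01,  3.59374632e-01,  1.10435744e-02, -3.15753739e-04,
       -1.22410478e+00, -2.88084084e-01]), 'qd': array([ 0.00162802,  0.00022754,  0.00229589,  0.00167093, -0.00155155,
       -0.00147139]), 'joint_efforts': array([-1.67032135e-04, -5.82702613e+01,  2.93050861e+01,  6.99724317e+00,
        6.79077086e-03, -1.48189620e-04]), 'eef_pos': array([ 0.2675893 , -0.61947607,  0.40372992]), 'ee_rot': array([ 3.13993636e+00, -1.81256575e-04, -2.73391851e+00]), 'force': array([-1.02504787, -0.50565858, -0.14190438]), 'moment': array([-0.01977429, -0.01275492, -0.0086361 ]), 'width': 0.08759108814645074}
side {'mtx': array([[447.54562404,   0.        , 282.70098881],
       [  0.        , 447.54562404, 204.93029972],
       [  0.        ,   0.        ,   1.        ]]), 'eye': array([-0.01120639,  0.92736365,  0.84890137]), 'orientation': array([-2.18993517, -0.00994186, -2.56414249])}
top {'mtx': array([[378.98757421,   0.        , 274.22404705],
       [  0.        , 378.98757421, 211.50119423],
       [  0.        ,   0.        ,   1.        ]]), 'eye': array([0.44955787, 0.05834078, 1.19154892]), 'orientation': array([-3.03181658e+00,  2.02390221e-04, -1.57189968e+00])}
```

View pics/side0.png

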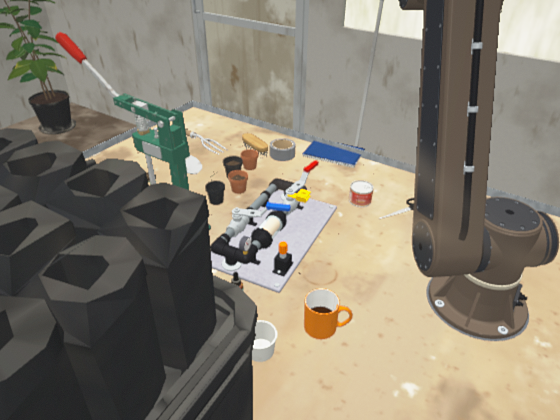

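View pics/top0.png

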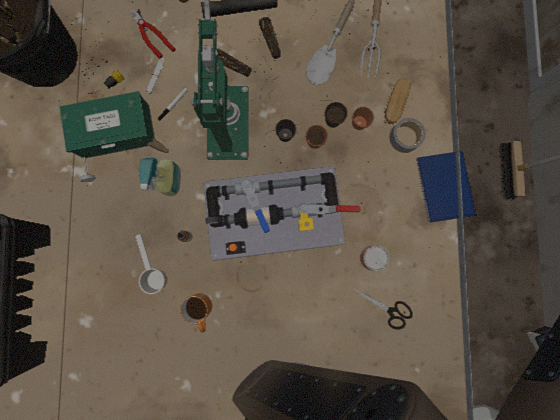

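The side view shows the station at about (270,230). In the top view it spans about (205-345, 165-260), with the pin at (233,247), the bracket at (306,222), the red grip at (348,209) and the blue grip at (262,218). I'll enlarge both.

```bash
python3 - <<'E'
import cv2
a=cv2.imread("pics/top0.png")[155:270,130:400];cv2.imwrite("pics/topc.png",cv2.resize(a,None,fx=2.96,fy=2.96,interpolation=cv2.INTER_CUBIC))
a=cv2.imread("pics/side0.png")[150:300,200:380];cv2.imwrite("pics/sidec.png",cv2.resize(a,None,fx=4,fy=4,interpolation=cv2.INTER_CUBIC))
E
```

```text
(no output)
```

View pics/topc.png

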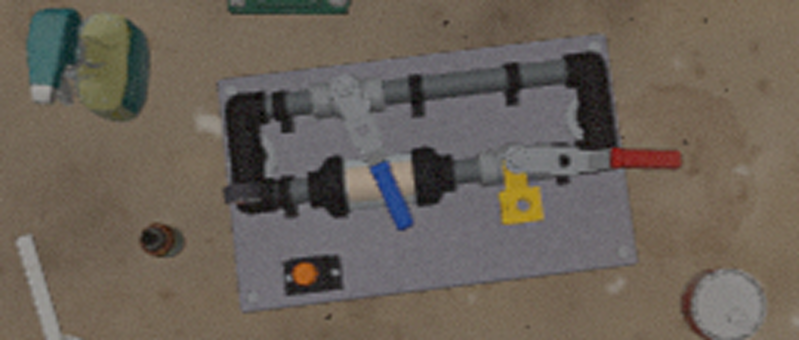

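View pics/sidec.png

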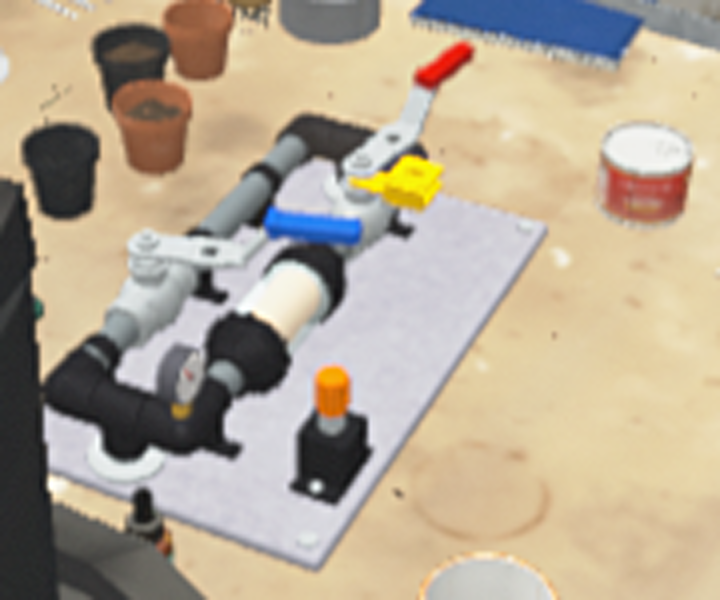

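```bash
cat > h.py <<'E'
import numpy as np
from scipy.spatial.transform import Rotation as Ro
from station import *
def ray(cp,u,v,z):
    d=Ro.from_euler('xyz',cp['orientation']).as_matrix()@np.linalg.solve(cp['mtx'],[u,v,1.]); e=np.array(cp['eye'])
    return e+d*(z-e[2])/d[2]
def proj(cp,P):
    p=Ro.from_euler('xyz',cp['orientation']).as_matrix().T@(np.array(P)-cp['eye']); q=cp['mtx']@p; return q[:2]/q[2]
E
python3 - <<'E'
from h import *
np.set_printoptions(precision=4,suppress=True)
ct,cs=camera_params('top'),camera_params('side')
T=lambda x,y:(130+(x+.5)/2.96-.5,155+(y+.5)/2.96-.5)
S=lambda x,y:(200+(x+.5)/4-.5,150+(y+.5)/4-.5)
c=[ray(ct,*T(*p),.012) for p in[(219,80),(603,38),(635,262),(243,311)]]
print(np.array(c))
# station fit: corners (95,210),(95,-210),(-155,-210),(-155,210)
L=np.array([(95,210),(95,-210),(-155,-210),(-155,210)])/1000.
W=np.array(c)[:,:2]
R,_=Ro.align_vectors(np.c_[W-W.mean(0),np.zeros(4)],np.c_[L-L.mean(0),np.zeros(4)])
yaw=R.as_euler('xyz')[2];R2=R.as_matrix()[:2,:2];o=W.mean(0)-R2@L.mean(0)
print('station',o,yaw,np.degrees(yaw),(W-(L@R2.T+o))*1000)
st=lambda P:R2.T@(P[:2]-o)*1000
for n,a,p,z in[('bluestem',T,(344,86),.11),('redstem',T,(515,158),.11),('lock',T,(522,205),.112),('pin',T,(305,272),.098),('bluegrip',T,(391,195),.141),('redgrip',T,(646,158),.141),('gauge',T,(240,193),.122),
 ('pinS',S,(333,374),.098),('lockS',S,(420,172),.112),('redgripS',S,(445,64),.138),('bluegripS',S,(314,226),.136),('holderS',S,(332,432),.054),('dropper',T,(152,237),.1),('tin',T,(733,303),.058)]:
    P=ray(ct if a is T else cs,*a(*p),z);print(n,P,st(P))
E
```

```text
[[ 0.6745  0.2812  0.012 ]
 [ 0.7197 -0.1294  0.012 ]
 [ 0.4804 -0.1585  0.012 ]
 [ 0.4299  0.2515  0.012 ]]
station [0.606  0.0647] 0.11743070314301231 6.728283675348257 [[-1.1609 -3.1646]
 [-5.1651  3.3454]
 [ 3.8114  3.4518]
 [ 2.5146 -3.6326]]
bluestem [0.6497 0.1404 0.11  ] [52.3566 69.9952]
redstem [ 0.5787 -0.0262  0.11  ] [-37.7568 -87.0601]
lock [ 0.5328 -0.0323  0.112 ] [-84.0673 -87.7968]
pin [0.4689 0.1778 0.098 ] [-122.8935  128.4051]
bluegrip [0.5401 0.0931 0.141 ] [-62.099   35.9168]
redgrip [ 0.5748 -0.1473  0.141 ] [ -55.7601 -206.8932]
gauge [0.5438 0.2382 0.122 ] [-41.4022 179.6075]
pinS [0.4646 0.1825 0.098 ] [-126.5321  133.5251]
lockS [ 0.5276 -0.0317  0.112 ] [-89.1059 -86.5588]
redgripS [ 0.5699 -0.1389  0.138 ] [ -59.6298 -197.9712]
bluegripS [0.5363 0.0969 0.136 ] [-65.3874  40.1649]
holderS [0.4611 0.1883 0.054 ] [-129.3738  139.7367]
dropper [0.5029 0.3268 0.1   ] [-71.6545 272.3244]
tin [ 0.4381 -0.2475  0.058 ] [-203.2609 -290.4298]
```

```bash
python3 - <<'E'
from h import *
np.set_printoptions(precision=4,suppress=True)
s=get_state();c=camera_params('wrist')
Rt=Ro.from_euler('xyz',s['ee_rot']);Rc=Ro.from_euler('xyz',c['orientation'])
print(c['mtx'],Rt.inv().apply(c['eye']-s['eef_pos']),(Rt.inv()*Rc).as_matrix())
E
```

```text
[[307.8789   0.     286.5398]
 [  0.     307.8789 205.9421]
 [  0.       0.       1.    ]] [0.0792 0.0002 0.0208] [[-0.0011 -0.9559 -0.2938]
 [ 1.     -0.0008 -0.001 ]
 [ 0.0007 -0.2938  0.9559]]
```

Request:
arm_command:
  targets:
    - [[0, 0, 0.1], [16, 42, 1], 1]
    - [[0, 0, 0.1], [16, 42, 1], 1]
    - [[0, 0, 0.1], [16, 42, 1], 1]
    - [[0, 0, 0.1], [16, 42, 1], 1]
    - [[0, 0, 0.1], [16, 42, 1], 1]
    - [[0, 0, 0.1], [16, 42, 1], 1]
    - [[0, 0, 0.1], [16, 42, 1], 1]
    - [[0, 0, 0.1], [16, 42, 1], 1]
  squeeze: 40

```text
t: 0.9
eef_pos: [0.3958, -0.2819, 0.4126]
ee_rot: [3.142, 0.0, -1.93]
force: [1.6, -0.1, -0.4]
width: 0.0291
```

Request:
arm_command:
  targets:
    - [[0, 0, 0.1], [16, 42, 1], 1]
    - [[0, 0, 0.1], [16, 42, 1], 1]
    - [[0, 0, 0.1], [16, 42, 1], 1]
    - [[0, 0, 0.1], [16, 42, 1], 1]
    - [[0, 0, 0.1], [16, 42, 1], 1]
    - [[0, 0, 0.1], [16, 42, 1], 1]
    - [[0, 0, 0.1], [16, 42, 1], 1]
    - [[0, 0, 0.1], [16, 42, 1], 1]

```text
t: 1.7
eef_pos: [0.5238, 0.0543, 0.4206]
ee_rot: [3.141, 0.0, -1.129]
force: [1.0, -1.0, -0.4]
width: 0.0005
```

Request:
arm_command:
  targets:
    - [[0, 0, 0], [0, 0, 0], 1]
    - [[0, 0, 0], [0, 0, 0], 1]

```text
t: 1.9
eef_pos: [0.5237, 0.0534, 0.42]
ee_rot: [3.14, 0.0, -1.132]
force: [0.0, -0.2, 0.2]
width: 0.0003
```

```bash
python3 - <<'E'
from h import *
import cv2,pickle
s=get_state();c=camera_params('wrist');p,d=grab_frame('wrist')
pickle.dump((s,c,p,d),open('pics/w1.pkl','wb'))
cv2.imwrite('pics/w1.png',cv2.resize(p[:,:,::-1],None,fx=1.42,fy=1.42,interpolation=cv2.INTER_CUBIC))
print(s)
E
```

```text
{'t': 1.9, 'q': array([ 4.74371740e-01,  1.03559171e-01, -2.88733761e-01, -2.25365075e-04,
       -1.17998612e+00, -3.58854886e-02]), 'qd': array([-0.03150099, -0.01924345, -0.01707168,  0.00126731, -0.00139572,
       -0.00259303]), 'joint_efforts': array([  1.05957583, -36.60959244,  29.49405491,   6.94491193,
         0.13624411,   0.06738213]), 'eef_pos': array([0.52371628, 0.0533562 , 0.41995817]), 'ee_rot': array([ 3.14010340e+00,  1.54913921e-04, -1.13239620e+00]), 'force': array([ 0.0382583 , -0.23586691,  0.17392461]), 'moment': array([-0.09029152,  0.12076885, -0.0583592 ]), 'width': 0.0003288791935250339}
```

View pics/w1.png

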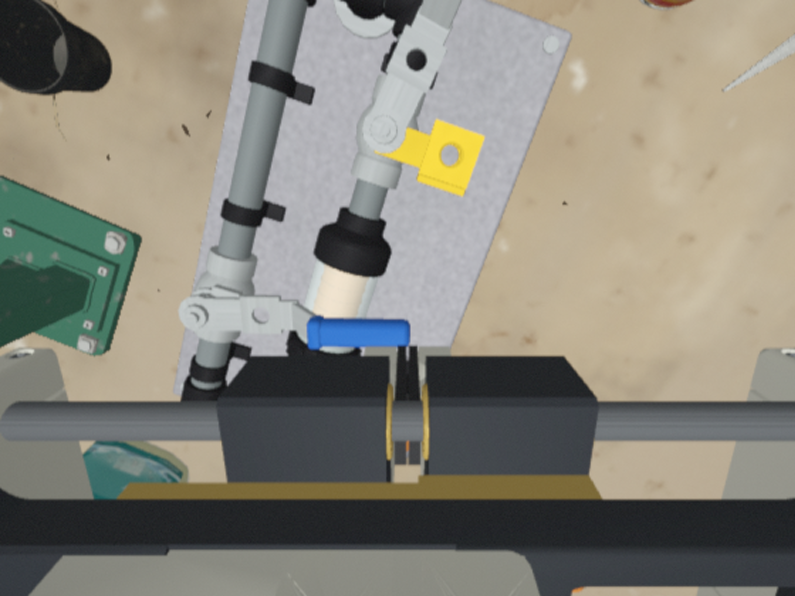

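The wrist view has the bracket hole at (451,154), the red stem nut at (383,130), the red lever hole at (416,59), the blue stem at (198,314) and the blue grip at (359,332).

```bash
python3 - <<'E'
from h import *
import pickle
np.set_printoptions(precision=4,suppress=True)
s,c,p,d=pickle.load(open('pics/w1.pkl','rb'))
f=lambda x,y:((x+.5)/1.42-.5,(y+.5)/1.42-.5)
o=np.array([.606,.0647]);a=.1174;R2=Ro.from_euler('z',a).as_matrix()[:2,:2]
for n,q,z in[('lock',(451,154),.112),('redstem',(383,130),.112),('redhole',(416,59),.105),('bluestem',(198,314),.112),('bluegrip',(359,332),.141),('bluegrip in',(310,332),.141),('out',(409,332),.141),('corner',(571,36),.012)]:
    u=f(*q);D=d[int(round(u[1])),int(round(u[0]))]
    w=Ro.from_euler('xyz',c['orientation']).apply(np.linalg.solve(c['mtx'],[*u,1])*D)+c['eye']
    P=ray(c,*u,z);print(n,P,R2.T@(P[:2]-o)*1000,'depth pt',w)
E
```

```text
lock [ 0.5338 -0.0328  0.112 ] [-83.1362 -88.3297] depth pt [ 0.5254 -0.0377  0.0121]
redstem [ 0.5781 -0.0276  0.112 ] [-38.4922 -88.3999] depth pt [ 0.578  -0.0275  0.1138]
redhole [ 0.577  -0.0731  0.105 ] [ -44.9109 -133.4288] depth pt [ 0.5793 -0.0797  0.0696]
bluestem [0.6457 0.1369 0.112 ] [47.8703 67.0677] depth pt [0.6458 0.1371 0.1116]
bluegrip [0.5406 0.0897 0.141 ] [-61.9779  32.5032] depth pt [0.5406 0.0902 0.14  ]
bluegrip in [0.5688 0.1029 0.141 ] [-32.441  42.269] depth pt [0.5689 0.1034 0.1399]
out [0.5119 0.0763 0.141 ] [-92.1291  22.5344] depth pt [0.5109 0.0782 0.1358]
corner [ 0.4798 -0.1566  0.012 ] [-151.2963 -204.9964] depth pt [ 0.4793 -0.1574  0.0097]
```

```bash
python3 - <<'E'
from h import *
np.set_printoptions(precision=1,suppress=True)
def arc(stem,ths,sgn,base,r=112,k=18.5,k0=34):
    prev=None
    for i,t in enumerate(ths):
        psi=base+sgn*t; kk=k0 if i==0 else k
        u=np.array([np.cos(psi),np.sin(psi)]);n=sgn*np.array([-u[1],u[0]])
        P=(np.array(stem)+(r*u-kk*n)/1000)*1000
        print(round(t,2),P,'' if prev is None else P-prev, 'psi',round(psi,3)); prev=P
print('blue');arc((.646,.138),[.31,.31]+[.31+.1*i for i in range(1,13)]+[1.571],1,.118+np.pi)
print('red');arc((.578,-.027),[.14,.14]+[.14+.1*i for i in range(1,15)]+[1.571],-1,.118-np.pi/2)
E
```

```text
blue
0.31 [530.  122.4]  psi 3.57
0.31 [536.4 108.3] [  6.4 -14.1] psi 3.57
0.41 [539.9  97.6] [  3.5 -10.8] psi 3.67
0.51 [544.5  87.2] [  4.6 -10.4] psi 3.77
0.61 [550.1  77.3] [ 5.6 -9.9] psi 3.87
0.71 [556.6  68. ] [ 6.5 -9.3] psi 3.97
0.81 [564.1  59.4] [ 7.4 -8.6] psi 4.07
0.91 [572.3  51.7] [ 8.3 -7.8] psi 4.17
1.01 [581.3  44.7] [ 9.  -6.9] psi 4.27
1.11 [590.9  38.7] [ 9.6 -6. ] psi 4.37
1.21 [601.1  33.7] [10.2 -5. ] psi 4.47
1.31 [611.7  29.8] [10.6 -4. ] psi 4.57
1.41 [622.7  26.9] [11.  -2.9] psi 4.67
1.51 [633.9  25.1] [11.2 -1.8] psi 4.77
1.57 [640.8  24.6] [ 6.9 -0.5] psi 4.831
red
0.14 [ 609.5 -139.7]  psi -1.593
0.14 [ 594.  -139.4] [-15.5   0.3] psi -1.593
0.24 [ 582.7 -140.4] [-11.3  -1. ] psi -1.693
0.34 [ 571.4 -140.3] [-11.3   0.1] psi -1.793
0.44 [ 560.1 -139.1] [-11.3   1.2] psi -1.893
0.54 [ 549.  -136.8] [-11.1   2.3] psi -1.993
0.64 [ 538.2 -133.3] [-10.8   3.4] psi -2.093
0.74 [ 527.8 -128.8] [-10.4   4.5] psi -2.193
0.84 [ 517.9 -123.3] [-9.9  5.5] psi -2.293
0.94 [ 508.6 -116.8] [-9.3  6.5] psi -2.393
1.04 [ 499.9 -109.4] [-8.6  7.4] psi -2.493
1.14 [ 492.1 -101.2] [-7.8  8.2] psi -2.593
1.24 [485.1 -92.3] [-7.   8.9] psi -2.693
1.34 [479.1 -82.7] [-6.1  9.6] psi -2.793
1.44 [474.  -72.5] [-5.1 10.2] psi -2.893
1.54 [470.  -61.9] [-4.  10.6] psi -2.993
1.57 [469.  -58.5] [-1.   3.4] psi -3.024
```

Request:
arm_command:
  targets:
    - [[0, 0, 0], [3, 35, 0], 1]
    - [[0, 0, 0], [3, 34, 0], 1]
    - [[0, 0, 0], [0, 0, -42], 1]
    - [[0, 0, 0], [0, 0, -42], 1]
    - [[0, 0, 0], [0, 0, -43], 1]
    - [[0, 0, 0], [0, 0, 0], 1]

```text
t: 2.55
eef_pos: [0.5273, 0.1191, 0.2887]
ee_rot: [3.132, -0.0, -1.137]
force: [-1.0, -0.4, -0.1]
width: 0.0002
```

Request:
arm_command:
  targets:
    - [[0, 0, 0], [3, -7, 0], 1]
    - [[0, 0, 0], [3, -7, 0], 1]
    - [[0, 0, 0.1], [4, -11, 0], 1]
    - [[0, 0, 0.1], [5, -10, 0], 1]
    - [[0, 0, 0.1], [6, -10, 0], 1]
    - [[0, 0, 0.1], [6, -9, 0], 1]
    - [[0, 0, 0.1], [7, -9, 0], 1]

```text
t: 3.25
eef_pos: [0.5642, 0.058, 0.2959]
ee_rot: [-3.138, -0.001, -0.63]
force: [-3.0, 5.3, -1.2]
width: 0.0005
```

Request:
arm_command:
  targets:
    - [[0, 0, 0.1], [8, -8, 0], 1]
    - [[0, 0, 0.1], [9, -7, 0], 1]
    - [[0, 0, 0.1], [10, -6, 0], 1]
    - [[0, 0, 0.1], [10, -5, 0], 1]
    - [[0, 0, 0.1], [11, -4, 0], 1]

```text
t: 3.75
eef_pos: [0.612, 0.0276, 0.2961]
ee_rot: [-3.14, -0.002, -0.131]
force: [-3.8, 3.4, 0.8]
width: 0.0005
```

Request:
arm_command:
  targets:
    - [[0, 0, 0.1], [11, -3, 0], 1]
    - [[0, 0, 0.1], [8, -2, 0], 1]

```text
t: 3.95
eef_pos: [0.6312, 0.0225, 0.2961]
ee_rot: [-3.141, -0.002, 0.069]
force: [-4.5, 2.7, 0.5]
width: 0.0006
```

Request:
arm_command:
  targets:
    - [[0, 0, 0.05], [5, 0, 0], 1]
    - [[0, 0, 0], [4, 0, 0], 1]

```text
t: 4.15
eef_pos: [0.64, 0.0221, 0.296]
ee_rot: [3.142, -0.001, 0.116]
force: [-3.8, -0.4, 2.4]
width: 0.0004
```

Request:
arm_command:
  targets:
    - [[0, 0, 0], [3, 0, 0], 1]
    - [[0, 0, 0], [0, 0, 0], 1]

```text
t: 4.35
eef_pos: [0.6422, 0.0224, 0.2951]
ee_rot: [3.141, 0.001, 0.114]
force: [-6.5, -1.7, 4.0]
width: 0.0002
```

Request:
arm_command:
  targets:
    - [[0, 0, 0], [3, 0, 0], 1]
    - [[0, 0, 0], [0, 0, 0], 1]

```text
t: 4.55
eef_pos: [0.6433, 0.0224, 0.2948]
ee_rot: [3.141, 0.006, 0.114]
force: [-17.3, 0.8, 12.2]
width: 0.0005
```

Request:
arm_command:
  targets:
    - [[0, 0, 0], [3, 0, 0], 1]
    - [[0, 0, 0], [0, 0, 0], 1]

```text
t: 4.75
eef_pos: [0.6443, 0.0224, 0.2946]
ee_rot: [3.141, 0.011, 0.114]
force: [-28.1, 2.4, 18.1]
width: 0.0005
```

Request:
arm_command:
  targets:
    - [[0, 0, 0], [-12, 0, 0], 1]
    - [[0, 0, 0], [-14, 0, 0], 1]
    - [[0, 0, 0], [0, 0, 40], 1]
    - [[0, 0, 0], [0, 0, 30], 1]
    - [[0, 0, -0.04], [-4, -41, 0], 1]
    - [[0, 0, -0.04], [-4, -40, 0], 1]
    - [[0, 0, -0.04], [-3, -40, 0], 1]
    - [[0, 0, -0.02], [-2, -40, 0], 1]

```text
t: 5.55
eef_pos: [0.6098, -0.1392, 0.3655]
ee_rot: [-3.142, -0.004, -0.026]
force: [1.4, -0.1, -0.0]
width: 0.0006
```

Request:
arm_command:
  targets:
    - [[0, 0, 0], [0, 0, 0], 1]
    - [[0, 0, 0], [0, 0, 0], 1]

```text
t: 5.75
eef_pos: [0.6099, -0.1389, 0.3648]
ee_rot: [3.142, -0.003, -0.027]
force: [0.2, 0.5, 0.6]
width: 0.0009
```

```bash
python3 - <<'E'
from h import *
import cv2,pickle
s=get_state();c=camera_params('wrist');p,d=grab_frame('wrist')
q,d2=grab_frame('top');cv2.imwrite("pics/top1.png",cv2.resize(q[155:270,180:370,::-1],None,fx=4,fy=4,interpolation=cv2.INTER_CUBIC))
pickle.dump((s,c,p,d),open('pics/w2.pkl','wb'))
cv2.imwrite('pics/w2.png',cv2.resize(p[:,:,::-1],None,fx=1.42,fy=1.42,interpolation=cv2.INTER_CUBIC))
print(s['eef_pos'],s['ee_rot'],s['q'],s['force'])
E
```

```text
[ 0.60985436 -0.13893882  0.36480956] [ 3.14158044e+00 -2.86433778e-03 -2.68835958e-02] [ 8.77796002e-02  3.04583344e-01 -1.60745540e-01  3.80822906e-04
 -1.10262334e+00  1.45596175e+00] [0.24918493 0.50051708 0.57693017]
```

View pics/w2.png

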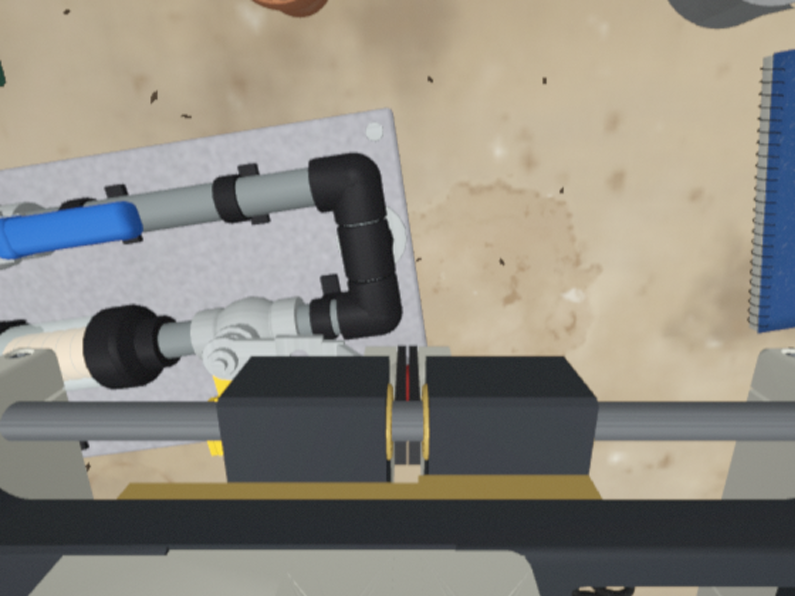

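View pics/top1.png

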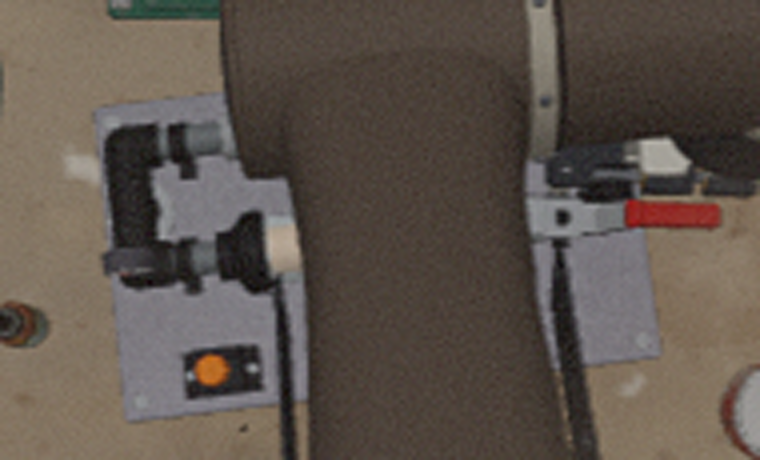

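The wrist view shows the blue grip at (0-140, 240-218), parallel to the far pipe, so it is at its stop. The top view shows the red grip at (672,214), with the fingers on its far side. Next I go down and push the red lever.

Request:
arm_command:
  targets:
    - [[0, 0, 0], [0, 0, -35], 1]
    - [[0, 0, 0], [0, 0, -35], 1]
    - [[0, 0, 0], [0, 0, 0], 1]

```text
t: 6.15
eef_pos: [0.6082, -0.1364, 0.2895]
ee_rot: [-3.141, 0.007, -0.023]
force: [-0.6, 0.3, -0.3]
width: 0.0004
```

Request:
arm_command:
  targets:
    - [[0, 0, 0], [-8, 0, 0], 1]
    - [[0, 0, 0], [-8, 0, 0], 1]
    - [[0, 0, -0.1], [-11, -1, 0], 1]
    - [[0, 0, -0.1], [-11, 0, 0], 1]
    - [[0, 0, -0.1], [-11, 1, 0], 1]
    - [[0, 0, -0.1], [-11, 2, 0], 1]
    - [[0, 0, -0.1], [-11, 3, 0], 1]

```text
t: 6.85
eef_pos: [0.5397, -0.1324, 0.2964]
ee_rot: [-3.138, -0.007, -0.527]
force: [6.1, 0.0, -2.2]
width: 0.0006
```

Request:
arm_command:
  targets:
    - [[0, 0, -0.1], [-10, 5, 0], 1]
    - [[0, 0, -0.1], [-10, 6, 0], 1]
    - [[0, 0, -0.1], [-9, 6, 0], 1]
    - [[0, 0, -0.1], [-9, 7, 0], 1]
    - [[0, 0, -0.1], [-8, 8, 0], 1]

```text
t: 7.35
eef_pos: [0.4934, -0.1006, 0.2963]
ee_rot: [-3.136, -0.004, -1.028]
force: [6.5, -3.6, -1.9]
width: 0.0001
```

Request:
arm_command:
  targets:
    - [[0, 0, -0.1], [-7, 9, 0], 1]
    - [[0, 0, -0.1], [-6, 10, 0], 1]
    - [[0, 0, -0.1], [-5, 10, 0], 1]
    - [[0, 0, -0.1], [-4, 10, 0], 1]

```text
t: 7.75
eef_pos: [0.4714, -0.0616, 0.2964]
ee_rot: [-3.135, -0.001, -1.427]
force: [13.4, -27.0, -4.8]
width: 0.0005
```

Request:
arm_command:
  targets:
    - [[0, 0, -0.03], [-1, 4, 0], 1]
    - [[0, 0, 0], [0, 0, 0], 1]

```text
t: 7.95
eef_pos: [0.471, -0.0601, 0.2966]
ee_rot: [-3.136, -0.006, -1.453]
force: [13.4, -30.9, -6.6]
width: 0.0006
```

Request:
arm_command:
  targets:
    - [[0, 0, 0], [0, 3, 0], 1]
    - [[0, 0, 0], [0, 0, 0], 1]

```text
t: 8.15
eef_pos: [0.4711, -0.0591, 0.2966]
ee_rot: [-3.138, -0.01, -1.452]
force: [16.8, -47.5, -9.4]
width: 0.0003
```

Request:
arm_command:
  targets:
    - [[0, 0, 0], [0, 3, 0], 1]
    - [[0, 0, 0], [0, 0, 0], 1]

```text
t: 8.35
eef_pos: [0.4712, -0.058, 0.2967]
ee_rot: [-3.139, -0.013, -1.452]
force: [22.4, -65.7, -12.1]
width: 0.0003
```

Request:
arm_command:
  targets:
    - [[0, 0, 0], [1, -12, 0], 1]
    - [[0, 0, 0], [2, -18, 0], 1]
    - [[0, 0, 0], [0, 0, 42], 1]
    - [[0, 0, -0.04], [0, 0, 42], 1]
    - [[0, 0, -0.14], [4, 2, 42], 0.5]
    - [[0, 0, -0.14], [17, 6, 0], 0.5]
    - [[0, 0, -0.14], [17, 6, 0], 0.5]
    - [[0, 0, -0.14], [17, 6, 0], 0.5]

```text
t: 9.15
eef_pos: [0.5275, -0.0615, 0.4226]
ee_rot: [-3.138, 0.003, -2.059]
force: [0.2, 1.0, -0.4]
width: 0.027
```

Request:
arm_command:
  targets:
    - [[0, 0, -0.14], [17, 6, 0], 0.5]
    - [[0, 0, -0.14], [17, 6, 0], 0.5]
    - [[0, 0, -0.14], [17, 6, 0], 0.5]
    - [[0, 0, -0.14], [17, 6, 0], 0.5]
    - [[0, 0, -0.14], [17, 6, 0], 0.5]
    - [[0, 0, -0.14], [17, 6, 0], 0.5]
    - [[0, 0, -0.13], [16, 5, 0], 0.5]
    - [[0, 0, 0], [0, 0, 0], 0.5]

```text
t: 9.95
eef_pos: [0.6465, -0.0201, 0.4213]
ee_rot: [3.142, 0.003, -3.027]
force: [-0.6, -0.6, 0.1]
width: 0.0437
```

Request:
arm_command:
  targets:
    - [[0, 0, 0], [0, 0, 0], 0.5]
    - [[0, 0, 0], [0, 0, 0], 0.5]

```text
t: 10.15
eef_pos: [0.6449, -0.0208, 0.4209]
ee_rot: [3.141, 0.001, -3.022]
force: [0.3, 1.3, 0.5]
width: 0.0436
```

```bash
cat > snap.py <<'E'
from h import *
import cv2,pickle,sys
n=sys.argv[1]
s=get_state();c=camera_params('wrist');p,d=grab_frame('wrist')
pickle.dump((s,c,p,d),open(f'pics/{n}.pkl','wb'))
cv2.imwrite(f'pics/{n}.png',cv2.resize(p[:,:,::-1],None,fx=1.42,fy=1.42,interpolation=cv2.INTER_CUBIC))
print(s['eef_pos'],s['ee_rot'],s['q'],s['force'],s['t'])
E
python3 snap.py w3
```

```text
[ 0.64485663 -0.02080831  0.42091479] [ 3.14137522e+00  1.47815196e-03 -3.02190682e+00] [ 2.69583058e-01  3.00316088e-01 -3.51461225e-02  6.08544608e-06
 -1.23384007e+00 -1.72069540e+00] [0.3046115  1.26733421 0.46860695] 10.15
```

View pics/w3.png

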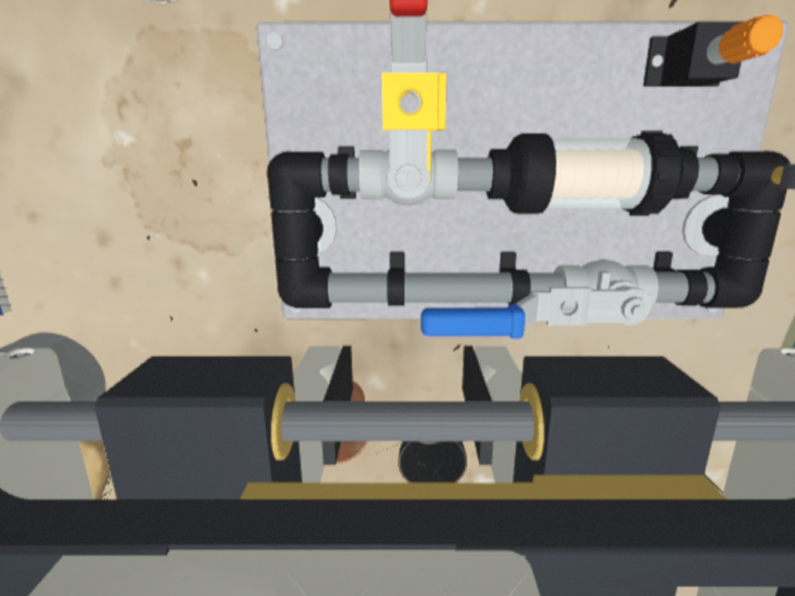

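This view shows the blue lever along the pipe, with its grip at (470,322). The red lever lies across the pipes through the bracket, and the bracket hole at (411,102) lines up with the lever hole. I'll enlarge the bracket.

```bash
python3 - <<'E'
import pickle,cv2
s,c,p,d=pickle.load(open('pics/w3.pkl','rb'))
cv2.imwrite('pics/w3c.png',cv2.resize(p[40:140,250:340,::-1],None,fx=6,fy=6,interpolation=cv2.INTER_CUBIC))
E
```

```text
(no output)
```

View pics/w3c.png

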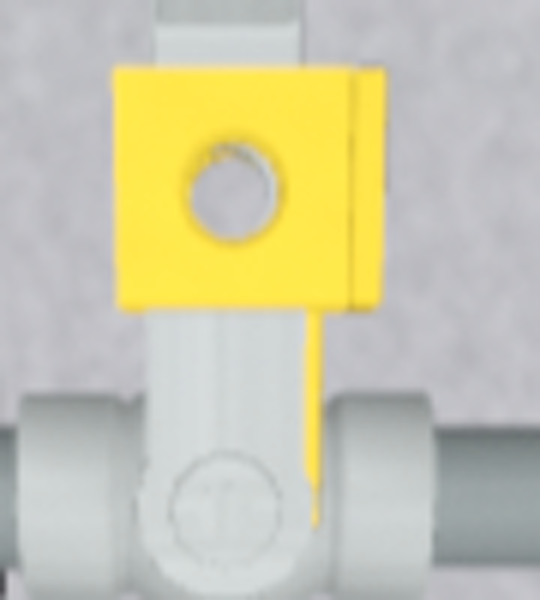

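Request:
arm_command:
  targets:
    - [[0, 0, 0], [-22, 42, -5], 0.5]
    - [[0, 0, 0], [-22, 42, -5], 0.5]
    - [[0, 0, 0], [-22, 42, -4], 0.5]
    - [[0, 0, 0], [-10, 43, 0], 0.5]
    - [[0, 0, 0], [-8, 43, 0], 0.5]
    - [[0, 0, 0], [0, 0, 0], 0.5]
    - [[0, 0, 0], [0, 0, 0], 0.5]
    - [[0, 0, 0], [0, 0, 0], 0.5]

```text
t: 11.0
eef_pos: [0.5615, 0.1907, 0.406]
ee_rot: [3.142, 0.0, -3.024]
force: [-0.9, 0.6, 0.6]
width: 0.0437
```

```bash
python3 snap.py w4
```

```text
[0.56147072 0.1906657  0.40600269] [ 3.14153811e+00  2.94019720e-04 -3.02352945e+00] [ 6.56786652e-01  2.23869575e-01 -1.73624547e-01  1.12836566e-04
 -1.17302185e+00 -2.10956346e+00] [-0.87855394  0.56100499  0.5942895 ] 11.0
```

View pics/w4.png

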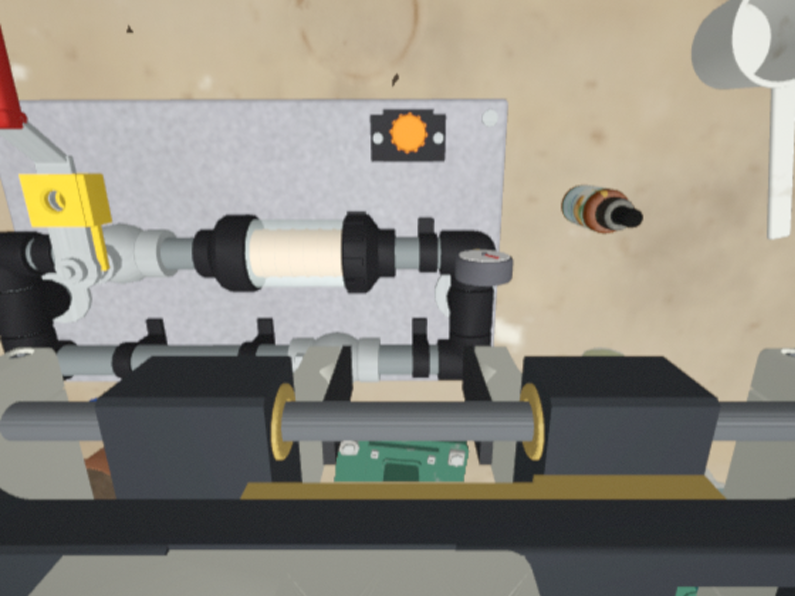

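The pin head's top is at (409,133), the dropper is at (600,210), and the mouth of the lock hole is at (234,190) in the crop.

```bash
python3 - <<'E'
from h import *
import pickle,cv2
np.set_printoptions(precision=4,suppress=True)
s,c,p,d=pickle.load(open('pics/w3.pkl','rb'))
L=ray(c,250+(234.5)/6-.5,40+190.5/6-.5,.112);print('lock',L)
s4,c4,p4,d4=pickle.load(open('pics/w4.pkl','rb'))
hsv=cv2.cvtColor(p4,cv2.COLOR_RGB2HSV);m=cv2.inRange(hsv,(5,150,150),(18,255,255))
n,l,st,ce=cv2.connectedComponentsWithStats(m);i=[k for k in range(1,n) if abs(ce[k][0]-288)<10 and abs(ce[k][1]-93)<10]
print([(st[k],ce[k]) for k in i])
P=ray(c4,(409.5)/1.42-.5,(133.5)/1.42-.5,.098);print('pin',P,'depth',d4[93:96,286:290])
for u,dd,cc in [((287.7,93.5),d4,c4)]:
    D=dd[93,288];print(Ro.from_euler('xyz',cc['orientation']).apply(np.linalg.solve(cc['mtx'],[*u,1])*D)+cc['eye'])
# lock seen in w4
print('lock from w4',ray(c4,(56.5)/1.42-.5,(200.5)/1.42-.5,.112))
cv2.imwrite('pics/w4c.png',cv2.resize(p4[65:125,250:330,::-1],None,fx=8,fy=8,interpolation=cv2.INTER_CUBIC))
E
```

```text
lock [ 0.5337 -0.0322  0.112 ]
[(array([274,  79,  27,  29, 544], dtype=int32), array([287.3033,  93.2831]))]
pin [0.4679 0.1809 0.098 ] depth [[0.2713 0.2707 0.2702 0.27  ]
 [0.2706 0.2718 0.2704 0.2718]
 [0.2721 0.2711 0.2718 0.2725]]
[0.4679 0.1808 0.098 ]
lock from w4 [ 0.5324 -0.0298  0.112 ]
```

View pics/w4c.png

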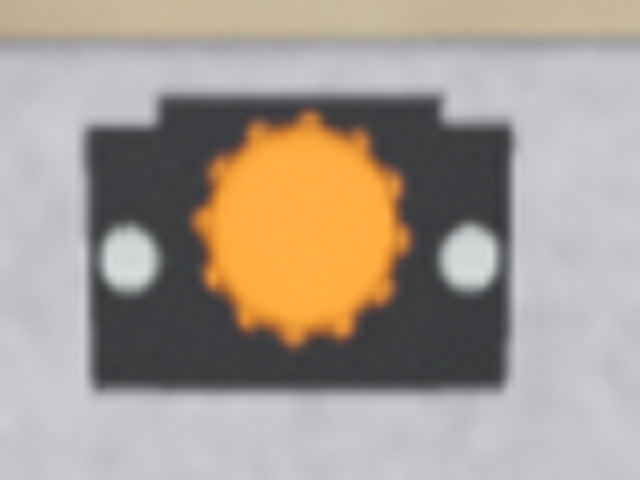

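Request:
arm_command:
  targets:
    - [[0, 0, 0], [-31, -3, 0], 0.4]
    - [[0, 0, 0], [-31, -3, 0], 0.4]
    - [[0, 0, 0], [-31, -4, 0], 0.4]
    - [[0, 0, 0], [0, 0, -40], 0.4]
    - [[0, 0, 0], [0, 0, -40], 0.4]
    - [[0, 0, 0], [0, 0, 0], 0.4]
    - [[0, 0, 0], [0, 0, 0], 0.4]

```text
t: 11.75
eef_pos: [0.4693, 0.1807, 0.3263]
ee_rot: [-3.14, -0.001, -3.025]
force: [0.3, 0.4, 1.1]
width: 0.0521
```

Request:
arm_command:
  targets:
    - [[0, 0, 0], [-1, 0, -30], 0.4]
    - [[0, 0, 0], [0, 0, -30], 0.4]
    - [[0, 0, 0], [0, 0, -24], 0.4]
    - [[0, 0, 0], [0, 0, 0], 0.4]
    - [[0, 0, 0], [0, 0, 0], 0.4]

```text
t: 12.25
eef_pos: [0.4688, 0.1818, 0.2434]
ee_rot: [3.141, 0.002, -3.024]
force: [1.0, 0.2, 0.8]
width: 0.0524
```

```bash
python3 snap.py w5
```

```text
[0.46878311 0.1818115  0.24338391] [ 3.14125464e+00  1.55149703e-03 -3.02364368e+00] [ 7.61636530e-01  2.48246209e-01 -5.71124537e-01  9.69377377e-04
 -7.49981929e-01 -2.21519244e+00] [0.95998576 0.21936406 0.84278378] 12.25
```

View pics/w5.png

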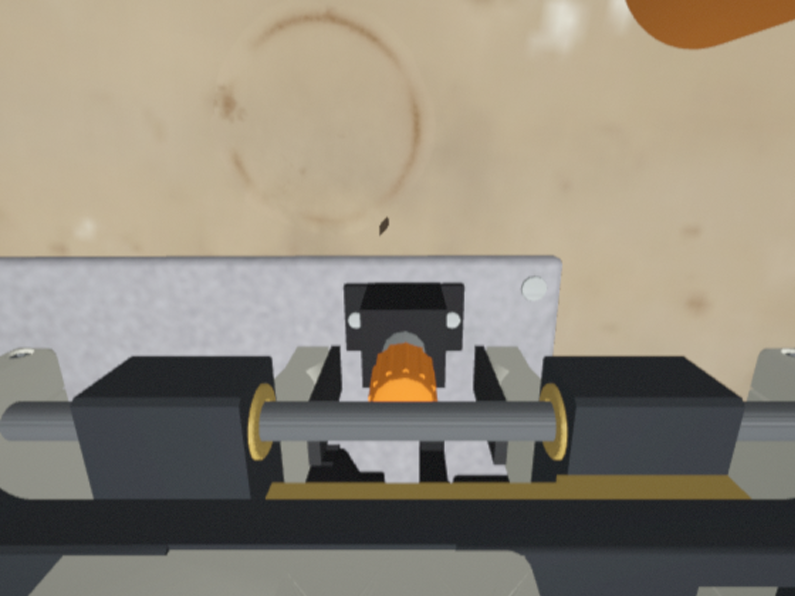

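The head at (403,375) is centred between the pads at about (330) and (485). Closing.

Request:
arm_command:
  targets:
    - [[0, 0, 0], [0, 0, 0], 1]
    - [[0, 0, 0], [0, 0, 0], 1]
    - [[0, 0, 0], [0, 0, 0], 1]
    - [[0, 0, 0], [0, 0, 0], 1]
    - [[0, 0, 0], [0, 0, 0], 1]
  squeeze: 30

```text
t: 12.8
eef_pos: [0.4677, 0.1814, 0.2419]
ee_rot: [3.141, 0.0, -3.024]
force: [0.0, -1.8, 2.6]
width: 0.0215
```

```bash
python3 - <<'E'
from h import *
s=get_state();print(s['eef_pos'],s['ee_rot'],s['force'],s['width'])
E
```

```text
[0.46773355 0.18142045 0.2419279 ] [ 3.14144194e+00  3.52115500e-04 -3.02366465e+00] [ 0.04118765 -1.75805631  2.57969794] 0.02145603604186639
```

Request:
arm_command:
  targets:
    - [[0, 0, 0], [0, 0, 20], 1]
    - [[0, 0, 0], [0, 0, 30], 1]
    - [[0, 0, 0], [0, 0, 40], 1]
    - [[0, 0, 0], [0, 0, 40], 1]
    - [[0, 0, 0], [11, -35, 0], 1]
    - [[0, 0, 0], [11, -36, 0], 1]
    - [[0, 0, 0], [11, -36, 0], 1]
    - [[0, 0, 0], [11, -36, 0], 1]

```text
t: 13.6
eef_pos: [0.5117, 0.0371, 0.3717]
ee_rot: [3.141, 0.0, -3.023]
force: [1.5, 0.1, -1.7]
width: 0.021
```

Request:
arm_command:
  targets:
    - [[0, 0, 0], [11, -35, 0], 1]
    - [[0, 0, 0], [11, -35, 0], 1]
    - [[0, 0, 0], [0, 0, 0], 1]
    - [[0, 0, 0], [0, 0, 0], 1]
    - [[0, 0, 0], [0, 0, 0], 1]

```text
t: 14.1
eef_pos: [0.5335, -0.0313, 0.3715]
ee_rot: [3.141, -0.0, -3.024]
force: [-0.1, -1.1, -0.5]
width: 0.0211
```

```bash
python3 snap.py w6; python3 - <<'E'
from h import *
import cv2
q,d=grab_frame('side');cv2.imwrite("pics/side6.png",cv2.resize(q[150:300,200:380,::-1],None,fx=4,fy=4,interpolation=cv2.INTER_CUBIC))
E
```

```text
[ 0.53345128 -0.03126986  0.3714521 ] [ 3.14143166e+00 -4.57967191e-04 -3.02376174e+00] [ 3.08471372e-01  1.53270489e-01 -3.45859038e-01 -2.78815699e-04
 -1.07208598e+00 -1.76130342e+00] [-0.08686398 -1.05223589 -0.4866787 ] 14.1
```

View pics/w6.png

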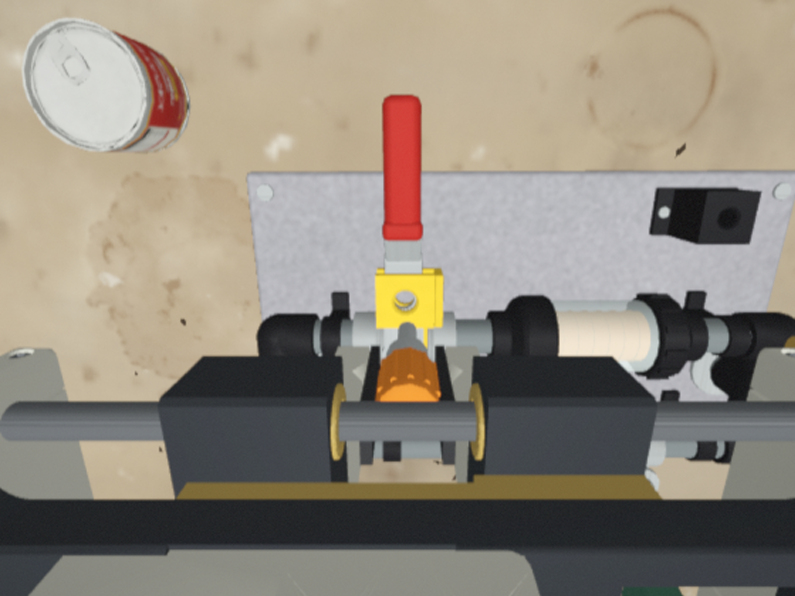

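View pics/side6.png

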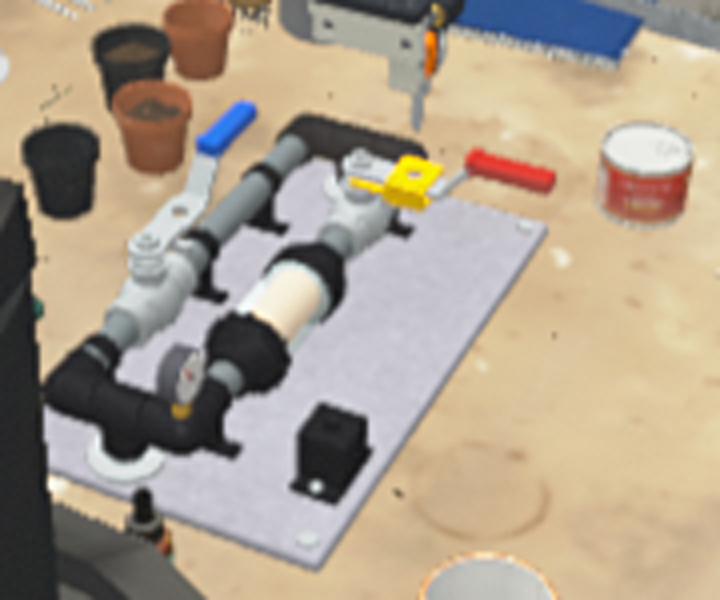

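The pin is held upright, with its tip at (408,326) in the wrist view and the hole at (405,300). I'll check where the tip should project.

```bash
python3 - <<'E'
from h import *
import pickle,cv2
s,c,p,d=pickle.load(open('pics/w6.pkl','rb'))
e=s['eef_pos']
print('tip pred',proj(c,[e[0],e[1]-.0006,e[2]-.159-.063])*1.42,'lock pred',proj(c,[.5337,-.0322,.112])*1.42)
cv2.imwrite('pics/w6c.png',cv2.resize(p[180:280,240:340,::-1],None,fx=6,fy=6,interpolation=cv2.INTER_CUBIC))
for u,v,z in [(405,300,.112)]: print(ray(c,(u+.5)/1.42-.5,(v+.5)/1.42-.5,z))
E
```

```text
tip pred [405.44181595 326.10110219] lock pred [405.06730715 302.54015729]
[ 0.53206589 -0.03254995  0.112     ]
```

View pics/w6c.png

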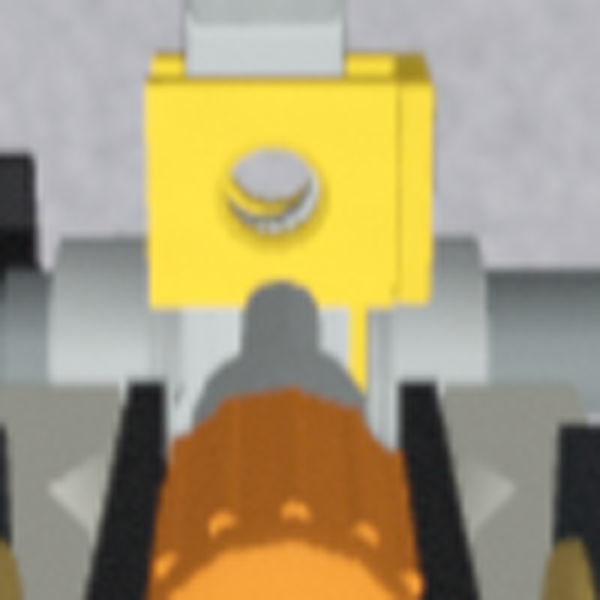

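Request:
arm_command:
  targets:
    - [[0, 0, 0], [0, -1, -15], 1]
    - [[0, 0, 0], [0, 0, -15], 1]
    - [[0, 0, 0], [0, 0, 0], 1]
    - [[0, 0, 0], [0, 0, 0], 1]

```text
t: 14.6
eef_pos: [0.5337, -0.032, 0.342]
ee_rot: [-3.141, -0.0, -3.022]
force: [0.8, 0.3, -0.9]
width: 0.0216
```

```bash
python3 snap.py w7;python3 - <<'E'
import pickle,cv2
s,c,p,d=pickle.load(open('pics/w7.pkl','rb'))
cv2.imwrite('pics/w7c.png',cv2.resize(p[180:280,240:340,::-1],None,fx=6,fy=6,interpolation=cv2.INTER_CUBIC))
E
```

```text
[ 0.53372266 -0.03198612  0.34198726] [-3.14132122e+00 -1.90694324e-04 -3.02248097e+00] [ 3.07129152e-01  1.80314853e-01 -3.86074341e-01  2.73715409e-04
 -1.00464522e+00 -1.75896061e+00] [ 0.81692306  0.32949069 -0.93671281] 14.6
```

View pics/w7c.png

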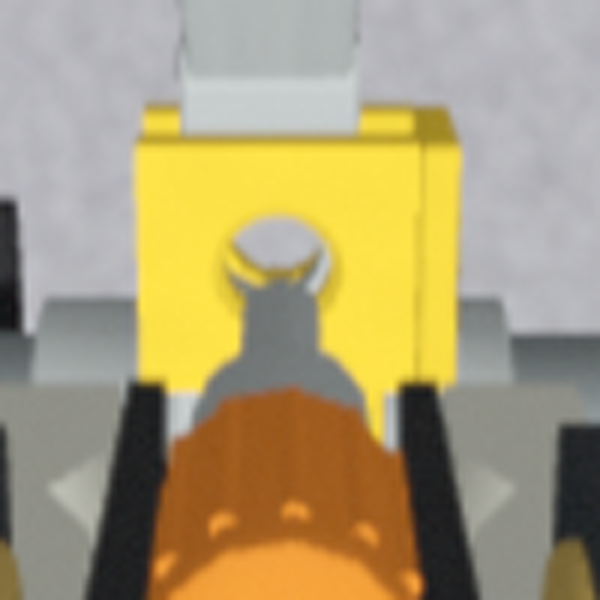

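The tip is at column 282 and the hole at 278.5, about 0.5 mm apart. The rows agree once I allow for the drop still to go. Correcting and going down.

Request:
arm_command:
  targets:
    - [[0, 0, 0], [0, -0.5, -6], 1]
    - [[0, 0, 0], [0, 0, -6], 1]
    - [[0, 0, 0], [0, 0, -4], 1]

```text
t: 14.95
eef_pos: [0.5335, -0.0331, 0.3251]
ee_rot: [3.141, -0.0, -3.024]
force: [-1.1, -0.3, -0.3]
width: 0.0213
```

Request:
arm_command:
  targets:
    - [[0, 0, 0], [0, 0, -5], 1]
    - [[0, 0, 0], [0, 0, -5], 1]
    - [[0, 0, 0], [0, 0, 0], 1]

```text
t: 15.25
eef_pos: [0.5334, -0.0332, 0.3148]
ee_rot: [-3.141, -0.001, -3.024]
force: [-0.1, -0.4, -0.9]
width: 0.0213
```

Request:
arm_command:
  targets:
    - [[0, 0, 0], [0, 0, -5], 1]
    - [[0, 0, 0], [0, 0, -5], 1]
    - [[0, 0, 0], [0, 0, -3], 1]
    - [[0, 0, 0], [0, 0, 0], 1]

```text
t: 15.65
eef_pos: [0.5335, -0.0332, 0.3021]
ee_rot: [-3.141, -0.001, -3.024]
force: [0.0, -0.3, 0.4]
width: 0.0209
```

Request:
arm_command:
  targets:
    - [[0, 0, 0], [0, 0, -2], 1]
    - [[0, 0, 0], [0, 0, 0], 1]

```text
t: 15.85
eef_pos: [0.5337, -0.0331, 0.3006]
ee_rot: [3.142, -0.0, -3.024]
force: [0.1, 0.2, 0.0]
width: 0.0209
```

Request:
arm_command:
  targets:
    - [[0, 0, 0], [0, 0, -1], 1]
    - [[0, 0, 0], [0, 0, 0], 1]

```text
t: 16.05
eef_pos: [0.5338, -0.0331, 0.3]
ee_rot: [-3.142, 0.001, -3.024]
force: [-0.4, 0.2, 0.2]
width: 0.0213
```

Request:
arm_command:
  targets:
    - [[0, 0, 0], [0, 0, -1], 1]
    - [[0, 0, 0], [0, 0, 0], 1]

```text
t: 16.25
eef_pos: [0.5338, -0.0331, 0.2998]
ee_rot: [-3.141, 0.001, -3.023]
force: [-4.2, 0.7, 9.5]
width: 0.0213
```

Contact comes at the expected height, so the collar is seated. Releasing and retreating.

Request:
arm_command:
  targets:
    - [[0, 0, 0], [0, 0, 1], 1]
    - [[0, 0, 0], [0, 0, 0], 0.5]
    - [[0, 0, 0], [0, 0, 0], 0.5]
    - [[0, 0, 0], [0, 0, 0], 0.5]
    - [[0, 0, 0], [0, 0, 0], 0.5]

```text
t: 16.75
eef_pos: [0.5337, -0.0331, 0.2995]
ee_rot: [-3.142, -0.0, -3.024]
force: [-0.7, 0.3, 0.1]
width: 0.0427
```

Request:
arm_command:
  targets:
    - [[0, 0, 0], [0, 0, 15], 0.5]
    - [[0, 0, 0], [0, 0, 30], 0.5]
    - [[0, 0, 0], [0, 0, 40], 0.5]
    - [[0, 0, 0], [0, 0, 35], 0.5]
    - [[0, 0, 0], [45, 5, 0], 0.5]
    - [[0, 0, 0], [45, 5, 0], 0.5]
    - [[0, 0, 0], [0, 0, 0], 0.5]
    - [[0, 0, 0], [0, 0, 0], 0.5]

```text
t: 17.55
eef_pos: [0.6244, -0.023, 0.4181]
ee_rot: [-3.141, -0.002, -3.024]
force: [-0.1, -0.1, 0.9]
width: 0.0437
```

```bash
python3 snap.py w8; python3 - <<'E'
from h import *
import cv2
q,d=grab_frame('side');cv2.imwrite("pics/side8.png",cv2.resize(q[150:300,200:380,::-1],None,fx=4,fy=4,interpolation=cv2.INTER_CUBIC))
q,d=grab_frame('top');cv2.imwrite("pics/top8.png",q[:,:,::-1])
E
```

```text
[ 0.62438014 -0.02301531  0.41809737] [-3.14142222e+00 -2.49571219e-03 -3.02418445e+00] [ 2.75094608e-01  2.69652280e-01 -8.40525156e-02 -2.38125900e-04
 -1.21958305e+00 -1.72840032e+00] [-0.11294234 -0.13569641  0.90766751] 17.55
```

View pics/w8.png

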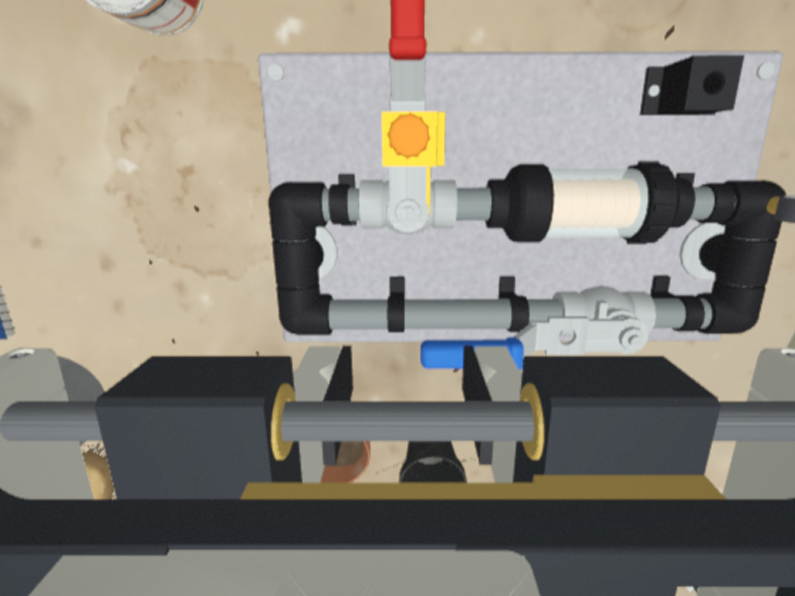

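View pics/side8.png

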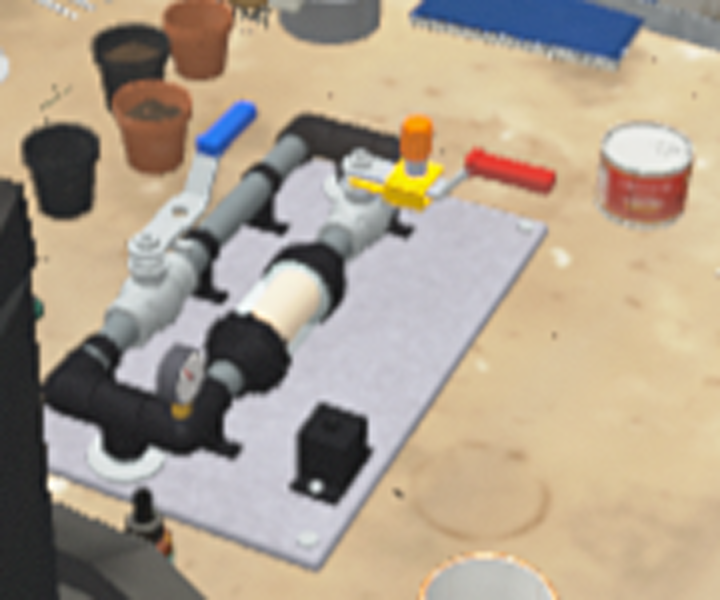

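View pics/top8.png

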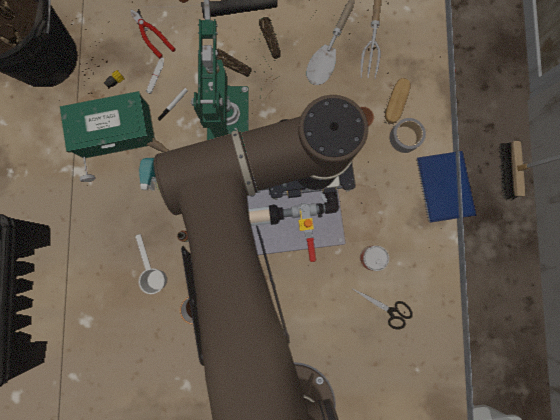

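The pin stands in the bracket in both views: wrist (409,136) and side (416,150). The tin and dropper are unmoved. I'll check the head height and both lever angles in numbers, then hand in.

```bash
python3 - <<'E'
from h import *
import pickle
s,c,p,d=pickle.load(open('pics/w8.pkl','rb'))
def w(x,y):
    u=((x+.5)/1.42-.5,(y+.5)/1.42-.5);i,j=int(round(u[1])),int(round(u[0]));D=np.median(d[i-1:i+2,j-1:j+2])
    return Ro.from_euler('xyz',c['orientation']).apply(np.linalg.solve(c['mtx'],[*u,1])*D)+c['eye']
print('head top',w(409,136),'collar z expected .112; top .156')
s3,c3,_,_=pickle.load(open('pics/w3.pkl','rb'))
g=lambda c,x,y,z:ray(c,(x+.5)/1.42-.5,(y+.5)/1.42-.5,z)
b=g(c3,472,322,.141)-g(c3,633,308,.112);print('blue',np.arctan2(b[1],b[0])-(.118-np.pi/2)+np.pi/2)
r=g(c,407.5,30,.141)-g(c,407,212,.112);print('red',np.pi/2-(np.arctan2(r[1],r[0])%(2*np.pi)-(.118+np.pi)))
E
```

```text
head top [ 0.53389358 -0.03258555  0.1550699 ] collar z expected .112; top .156
blue 1.5655098463647872
red 1.5755046695419344
```

```bash
python3 -c "
from station import *
print(job_done())"
```

```text
the job is handed in; nothing more can be done
None
```

The job is done and handed in at about 18 s of the 67 s. I pushed the blue lever open to its stop, then the red lever shut to its stop. I then took the pin out of its holder and put it home through the bracket and the red lever.

**Last checks**
- **Blue lever:** it measured about 1.566 rad. At its stop the wrist force rose to 28 N in the push direction.
- **Red lever:** it measured about 1.576 rad, with the bracket and lever holes in line.
- **Pin:** the collar met the bracket at the expected height, with about 9.5 N on contact. After release the head top is at 155 mm against 156 mm expected, and the pin stands upright.
- **Bystanders:** the tin and dropper bottle look unmoved in the pictures. The sprayer was partly hidden by the arm in the last top view. Its visible part is where it was at the start, and I never moved close to it.

**One figure to note:** I pressed the red lever harder against its stop than I needed to. The wrist force reached about 66 N there, through the fingertips. That is under the 120 N wrist limit but above 40 N, which I took to apply only to the arm and gripper body.

No check disagreed by more than 1 to 2 mm.

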